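Open the engraving machine's gearbox

ROBOT

A 7-joint arm with a two-finger parallel gripper is mounted at the origin on the work surface. World frame = base frame: x ahead of the robot, y to its left, z up, the work surface at z = 0. Lengths are in m, angles in rad, forces in N, time in s.
With the tool pointing down it reaches from about 0.425 to 0.825 m from the base axis. Payload 3.6 kg.
Tool frame: the origin (TCP) lies where the fingers leave the gripper's body, on its centre line; the fingertips stand 73 mm ahead of it and the grasp point (between the pads) lies 54 mm ahead of it; z points along the fingers, y is the line along which they close (so a half turn about z gives the same grasp; the last joint's range is limited). The gripper opens to 85 mm and grips with 20 to 120 N. Pads are 22 mm wide; open, the fingers measure 114 mm over their backs; the gripper's body (76 mm by 85 mm) begins 54 mm behind the grasp point. The pads swing forward as they close: fully open they stand 13 mm farther back than shut.
Start: joints at [-1.131, 0.615, -0.013, 1.423, 0.008, 1.103, -0.04], TCP at [0.292, 0.58, 0.304] pointing down, gripper open.
Joint ranges: [-3.12, 3.12], [-0.3, 2.06], [-1.34, 1.32], [0.26, 2.42], [-1.36, 4.5], [0.01, 1.98], [-2.84, 2.84]. Speed limits (rad/s): [2.79, 2.79, 3.14, 3.14, 3.14, 3.14, 3.14].

INTERFACE

Orientations are given as a unit quaternion [x, y, z, w].
In Python, from station import arm, snapshot, camera_info, ticket gives the robot as it stands. Calls block until the motion is done:
- arm.movep(position, orientation): joint-space move of the TCP to a pose.
- arm.line_to(position, velocity=0.15, ori=None): straight line of the TCP; ori=None keeps the orientation; velocity is the mean speed in m/s.
- arm.move_j(angles): joint-space move.
- arm.move_gripper(opening, effort=None): opening from 0.0 (shut) to 1.0 (fully open); effort is the grip in N (None keeps the last); returns when the fingers have stopped.
- arm.pause(seconds).
- arm.ik(position, orientation): joint angles nearest the present ones, or None.
- snapshot(name): name is "scene" or "top" or "wrist"; returns the picture (400x640x3 uint8, blue, green, red); there is no depth.
- camera_info(name): a dict with "fx", "fy", "cx", "cy" (pixels), "R" (3x3) and "t" (3): a world point X has camera coordinates R X + t; the wrist camera has in their place "T_tool_cam" (4x4, takes a point from camera to tool coordinates, whose origin is the TCP and whose axes are the flange's). Camera axes: x right, y down, z forward; pixel columns grow to the right and rows downward; lengths in m; the calibration is good to about 2 mm. A picture is of the moment at which its call begins: read the wrist's pose just before it. camera_info takes no time and is no camera call.
A pose or a line that the arm cannot do raises arm.MotionError and nothing moves.
- ticket.finish_job(): hands the job in; it is judged then, once.
Readings, each from a call of its own:
- arm.read_time(): time.
- arm.read_joint_positions(): joint angles.
- arm.read_dq(): joint speeds.
- arm.read_effort(): joint torques, N m.
- arm.read_tool_pos(): TCP position.
- arm.read_eef_rot(): TCP orientation.
- arm.read_ft_force(): force on the tool from outside, world axes, zero at the start.
- arm.read_wrist_torque(): the same for the moment, N m.
- arm.read_opening(): opening from 0.0 (shut) to 1.0 (fully open).
- arm.read_finger_force(): force on a finger pad.
Only numpy, scipy, OpenCV 4.12 (cv2) and the standard library are available. Lean on these libraries where they do the work, as an engineer would, in place of code of your own. Each camera call takes 0.05 s, during which the arm holds its last target. There are 200 camera calls.

TASK

Open the engraving machine's gearbox: undo the two captive thumbscrews in its cover, each a quarter turn anticlockwise, one after the other, while the cover stays seated; then lift the cover off by its handle. Keep it level and lay it down gently, right side up, centred and straight along the two runners of the wooden cradle so that it rests flat on both with its screws hanging between them, and let go. Leave all the other things on the bench where they are.

Things in the scene. Friction and masses are not known exactly. Their poses are not given: they have to be found in the camera images.
- gearbox: dark steel gearbox with gear wheels on its faces, fixed to the bench; 110 (x) x 190 (y) x 74 mm high on a 120 x 200 mm foot. Origin: centre of its underside on the bench; z up. The cover lies in a recess 4 mm deep in its top, with 2 mm play all round, on a rim 70 mm above the bench.
- cover: brass cover plate, 90 (x) x 170 (y) x 4 mm, about 0.38 kg with its screws; origin: centre of the plate's underside, z up. Starts in the gearbox's recess, aligned with it. Screw shanks and tongues reach 13 mm below its underside; loosened tongues point across the plate (along x) and reach 20 mm from its middle line.
- cover_handle (a point): centre of the steel bar handle on the cover's middle, 41 mm above the cover's underside; the bar is 54 mm long along the cover's y axis, 10 mm wide, 10 mm high, with a foot under each end. Its axes are those of the cover.
- screw_l (a joint): dark steel thumbscrew in the cover, on the +y side of the handle, 62 mm from the cover's centre. Value: anticlockwise turn from above, rad: 0 tight, wing along the cover's y; 1.57 fully loose, at its stop, wing across the cover. Starts at 0 to 0.25; friction 0.04 N m; stays where left; does not rise. Its 19 mm tongue under the cover grips the gearbox rim until about 1.15.
- screw_r (a joint): dark steel thumbscrew in the cover, on the -y side of the handle, 62 mm from the cover's centre. Value: anticlockwise turn from above, rad: 0 tight, wing along the cover's y; 1.57 fully loose, at its stop, wing across the cover. Starts at 0 to 0.25; friction 0.04 N m; stays where left; does not rise. Its 19 mm tongue under the cover grips the gearbox rim until about 1.15.
- screw_l_grip (a point): grip point of screw_l: on its turning axis, in its upright flat wing (34 mm long, 10 mm thick, from 8 to 38 mm above the cover's top face, on a collar 18 mm across), 32 mm above the cover's underside, 10 mm below the wing's top. Axes turn with the wing: y along its length, x across its thickness, z up.
- screw_r_grip (a point): the same point of screw_r, which has the same shape.
- cradle: wooden cradle fixed to the bench: a board 110 (x) x 180 (y) x 6 mm with two upright runners along y, each 12 mm wide and 160 mm long, their middle lines 38 mm either side of the centre (64 mm free between them), tops 28 mm above the bench. Origin: centre of its underside on the bench; z up. The cover lies on it with its long axis along the runners, either way round.
- driver: screwdriver, 150 mm long; loose, not part of the job; origin under its centre
- ink_tin: flat black ink tin, 56 mm across, 18 mm high; loose, not part of the job; origin under its centre
- seal_stone: upright stone seal blank, 22 x 22 x 55 mm; loose, not part of the job; origin under its centre
- marker: white marker pen, 12 mm thick, about 130 mm long, lying; loose, not part of the job; origin under its centre
- collet: small brass collet, 24 mm across, 30 mm high; loose, not part of the job; origin under its centre
- needle_jar: clear jar with a cap, 40 mm across, 62 mm high; loose, not part of the job; origin under its centre
- offcut: flat wooden offcut, 50 x 80 x 14 mm; loose, not part of the job; origin under its centre
Mind the look-alikes: they are no part of the job. What is shaped like the gearbox but green, purple or red is not meant.

How it is judged:
On the way, in this order (a step that is already met when the one before it is completed fails the run):
1. one thumbscrew is loosened (turned past 1.15 rad) while the cover is still seated (value of joint any of screw_l, screw_r above 1.15 rad and z of cover in the frame of gearbox below 0.076 m), for 0.2 s.
2. both thumbscrews are loosened (past 1.15 rad) while the cover is still seated (value of joint each of screw_l, screw_r above 1.15 rad and z of cover in the frame of gearbox below 0.076 m), for 0.2 s.
3. the cover is lifted clear of the gearbox (its underside 20 mm or more above the rim) (z of cover in the frame of gearbox above 0.09 m), for 0.2 s.
At the end, for the whole second after the job is handed in: The cover rests flat, right side up, still and released on both runners (underside 26 to 30 mm above the bench, tilt < 0.05 rad), centre within 10 mm of the cradle's across and 25 mm along the runners, long axis within 0.15 rad of theirs, both screws past 1.05 rad (x of cover in the frame of cradle between -0.01 and 0.01 m and y of cover in the frame of cradle between -0.025 and 0.025 m and z of cover in the frame of cradle between 0.026 and 0.03 m and angle between cover's own z axis and vertical below 0.05 rad and angle between the y axis of cover and the y axis of cradle, either way round below 0.15 rad and value of joint each of screw_l, screw_r above 1.05 rad and linear speed of cover below 0.02 m/s and contact force between the fingers and cover below 0.1 N); the robot touches nothing.
It fails at once if the cover is tipped more than 0.4 rad from level (angle between cover's own z axis and vertical above 0.4 rad).
It fails at once if the cover is dropped or pressed onto the cradle with more than 50 N (contact force between cover and cradle above 50 N).
It fails at once if the cover falls onto the cradle: faster than 0.45 m/s when less than 20 mm above the runners (linear speed of cover above 0.45 m/s and z of cover in the frame of cradle below 0.048 m and horizontal distance between cover and cradle below 0.06 m).
It fails at once if another thing on the bench is moved more than 30 mm (distance of any of driver, ink_tin, seal_stone, marker, collet, needle_jar, offcut from where it was at the start of the episode above 0.03 m).
It also fails if it takes over 64 s, if anything falls off the work surface, if the arm or the gripper's body presses on something with over 40 N, if the wrist force passes 120 N, or if a joint passes its speed limit or range.

## Working session

There is one attempt and no reset: what is moved stays moved. The work goes in short steps, each a Python script; the robot and the scene stay as the last script left them, time stands still between calls to the robot, and variables do not carry over. Pictures are saved under pics/ and viewed, at most 10 in all, crops included, and the job is handed in when it is done.

```bash
mkdir -p pics; ls
python3 - <<'E'
from station import arm, snapshot, camera_info
import cv2
for n in("top","scene"):
    cv2.imwrite(f"pics/{n}0.png",snapshot(n)); c=camera_info(n); print(n,c)
print(camera_info("wrist"),arm.read_eef_rot(),arm.read_tool_pos())
E
```

```text
pics
top {'fx': 439.72452273306266, 'fy': 439.72452273306266, 'cx': 312.66913320113616, 'cy': 200.54401471432584, 'R': array([[-2.77037995e-02, -9.99611735e-01, -2.97984311e-03],
       [-9.96916672e-01,  2.78477924e-02, -7.33597330e-02],
       [ 7.34142320e-02,  9.38311940e-04, -9.97301093e-01]]), 't': array([0.07247931, 0.48723188, 1.21038984])}
scene {'fx': 444.3940627604501, 'fy': 444.3940627604501, 'cx': 319.81588791851993, 'cy': 205.82349908517514, 'R': array([[-0.31430425,  0.94932039, -0.00190655],
       [ 0.67634815,  0.22251748, -0.70216747],
       [-0.66615766, -0.22198371, -0.71200928]]), 't': array([ 0.10297958, -0.24406577,  1.61070144])}
{'fx': 284.63861591238685, 'fy': 284.63861591238685, 'cx': 321.08482275858415, 'cy': 200.1941628925817, 'T_tool_cam': array([[ 6.08697768e-06, -9.52710336e-01, -3.03879936e-01,
         7.87722985e-02],
       [ 9.99999926e-01, -1.10875304e-04,  3.67641992e-04,
        -7.04242776e-04],
       [-3.83949106e-04, -3.03879916e-01,  9.52710265e-01,
        -7.03343030e-02],
       [ 0.00000000e+00,  0.00000000e+00,  0.00000000e+00,
         1.00000000e+00]])} [ 2.31279170e-01  9.72886691e-01 -1.16815035e-03 -2.58800136e-04] [0.29227342 0.57997268 0.30285283]
```

View pics/top0.png

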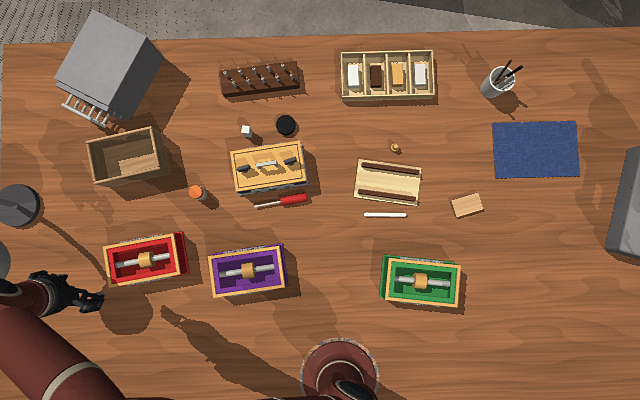

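View pics/scene0.png

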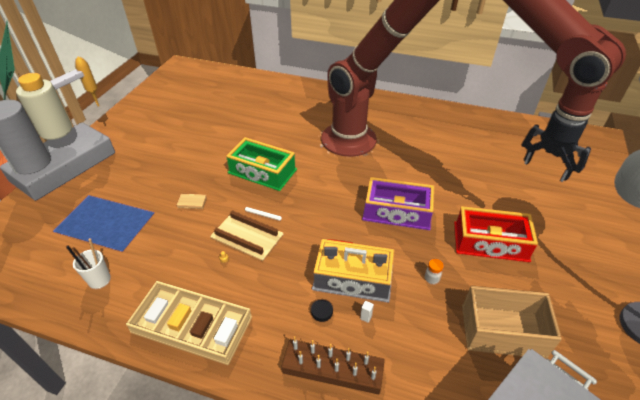

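The picture shows the dark gearbox with a brass cover, bar handle and two wings at top px (268,167). The cradle with dark runners is at (388,181). The look-alikes are open boxes: red (146,260), purple (247,270) and green (422,281). I choose (268,167) because it is the only dark one and the only one with a brass cover, and I'll check it with a wrist close-up.

```bash
cat > h.py <<'E'
from station import arm, snapshot, camera_info
import numpy as np, cv2
from scipy.spatial.transform import Rotation as R
def pose():
    return np.array(arm.read_tool_pos()),R.from_quat(arm.read_eef_rot())
def ray(name,uv,P=None):
    c=camera_info(name); uv=np.atleast_2d(uv).astype(float)
    d=np.c_[(uv[:,0]-c["cx"])/c["fx"],(uv[:,1]-c["cy"])/c["fy"],np.ones(len(uv))]
    if name=="wrist":
        T=c["T_tool_cam"]; p,r=P
        return p+r.apply(T[:3,3]), r.apply(d@T[:3,:3].T)
    return -c["R"].T@c["t"], d@c["R"]
def onz(name,uv,z,P=None):
    o,d=ray(name,uv,P); return o+d*((z-o[2])/d[:,2])[:,None]
def q(yaw): # tool down, closing (y) axis along world angle yaw
    y=np.array([np.cos(yaw),np.sin(yaw),0]); z=np.array([0,0,-1.]); x=np.cross(y,z)
    return R.from_matrix(np.c_[x,y,z]).as_quat()
def rect(mask,box=None):
    if box is not None:
        m=np.zeros_like(mask); x0,y0,x1,y1=box; m[y0:y1,x0:x1]=mask[y0:y1,x0:x1]; mask=m
    cs,_=cv2.findContours(mask,cv2.RETR_EXTERNAL,cv2.CHAIN_APPROX_NONE)
    c=max(cs,key=cv2.contourArea); return c
def fitworld(name,c,z,P=None):
    w=onz(name,c.reshape(-1,2),z,P)[:,:2]
    (cx,cy),(a,b),t=cv2.minAreaRect((w*1000).astype(np.float32))
    if a>b: yaw=t
    else: yaw=t+90
    yaw=(yaw)%180   # direction of long axis
    return np.array([cx,cy])/1000,(a,b),np.radians(yaw)
E
python3 - <<'E'
from h import *
im=cv2.imread("pics/top0.png"); hsv=cv2.cvtColor(im,cv2.COLOR_BGR2HSV)
for p in[(250,155),(290,178),(270,175),(390,181),(360,195),(395,166),(386,196),(200,100)]: print(p,hsv[p[1],p[0]])
br=cv2.inRange(hsv,(16,110,140),(28,255,255))
cv=rect(br,(220,135,315,200)); print("cover",fitworld("top",cv,.074))
cr=cv2.inRange(hsv,(10,20,170),(30,140,255))
print("cradle", fitworld("top",rect(cr,(345,150,430,212)),.006))
E
```

```text
(250, 155) [ 18 140 235]
(290, 178) [ 19 140 251]
(270, 175) [ 17 143 240]
(390, 181) [ 21  90 238]
(360, 195) [ 17 100 150]
(395, 166) [ 16 112 132]
(386, 196) [ 10 148 102]
(200, 100) [ 12 141 166]
cover (array([0.58271997, 0.17721246]), (110.87165069580078, 190.0386505126953), np.float64(1.7023734290072465))
cradle (array([ 0.5368764 , -0.15450726]), (182.41329956054688, 109.52975463867188), np.float64(1.4003016859144053))
```

Run:
```python
from h import *
print("yaw now",np.arctan2(*R.from_quat(arm.read_eef_rot()).as_matrix()[[1,0],1]))
for y in (0.131,0.131+np.pi,1.702,1.702+np.pi):
    for p in ([.583,.177,.30],[.575,.239,.16],[.591,.116,.16]): 
        j=arm.ik(p,q(y)); print(round(y,2),p,None if j is None else np.round(j,2))
for y in (1.4,1.4+np.pi,1.4+np.pi/2,1.4-np.pi/2): 
    j=arm.ik([.537,-.155,.12],q(y)); print("cr",round(y,2),None if j is None else np.round(j,2))
```

```text
yaw now 1.1040113501984397
0.13 [0.583, 0.177, 0.3] [-0.49  0.56  0.27  1.56 -0.16  1.04 -0.05]
0.13 [0.575, 0.239, 0.16] [-0.53  0.74  0.18  1.66 -0.17  0.76 -0.15]
0.13 [0.591, 0.116, 0.16] [-0.37  0.72  0.23  1.72 -0.22  0.73  0.1 ]
3.27 [0.583, 0.177, 0.3] [-0.01  0.6  -0.55  1.54  0.34  1.09  2.64]
3.27 [0.575, 0.239, 0.16] [-0.11  0.79 -0.55  1.65  0.51  0.85  2.4 ]
3.27 [0.591, 0.116, 0.16] [ 0.09  0.77 -0.54  1.71  0.51  0.81  2.59]
1.7 [0.583, 0.177, 0.3] [-0.26  0.56 -0.11  1.55  0.07  1.04  1.31]
1.7 [0.575, 0.239, 0.16] [-0.34  0.74 -0.15  1.65  0.14  0.76  1.15]
1.7 [0.591, 0.116, 0.16] [-0.16  0.71 -0.12  1.72  0.12  0.72  1.36]
4.84 [0.583, 0.177, 0.3] [-0.71  0.63  0.66  1.57 -0.42  1.09 -1.39]
4.84 [0.575, 0.239, 0.16] [-0.75  0.8   0.57  1.67 -0.55  0.84 -1.39]
4.84 [0.591, 0.116, 0.16] [-0.57  0.78  0.57  1.73 -0.56  0.8  -1.17]
cr 1.4 [ 0.29  0.72 -0.07  1.87  0.09  0.56  1.56]
cr 4.54 [-0.11  0.8   0.58  1.88 -0.68  0.67 -0.86]
cr 2.97 [ 0.52  0.76 -0.45  1.86  0.52  0.64  2.73]
cr -0.17 [ 0.09  0.73  0.24  1.87 -0.3   0.57  0.35]
```

View pose.

Run:
```python
from h import *
arm.movep([.583,.177,.30],q(.131)); P=pose(); im=snapshot("wrist"); cv2.imwrite("pics/w1.png",im)
np.savez("w1.npz",p=P[0],q=P[1].as_quat()); print(P[0],arm.read_time())
```

```text
[0.58243914 0.17929298 0.29984551] 1.9583
```

View pics/w1.png

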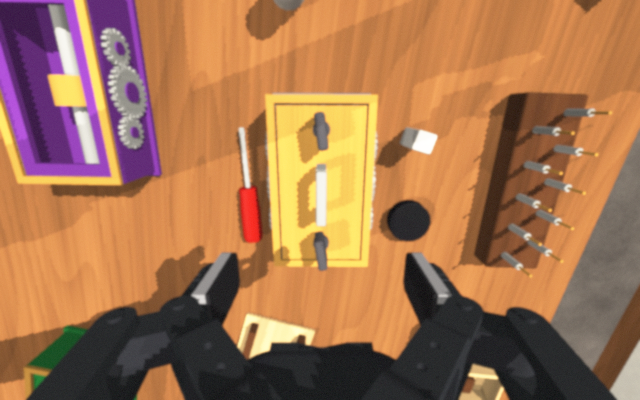

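The wrist view shows the brass cover centred at about (320,182), with the steel handle at (321,196). screw_l is the upper wing (321,130) and screw_r the lower (320,252), both nearly along the cover. This matches the description: the dark gearbox, the only one with a cover. Next I'll measure the wings.

```bash
cat > meas.py <<'E'
from h import *
def meas(im,P,c0,yaw0):
    hsv=cv2.cvtColor(im,cv2.COLOR_BGR2HSV)
    br=cv2.inRange(hsv,(18,120,100),(32,255,255))
    c,s,y=fitworld("wrist",rect(cv2.morphologyEx(br,cv2.MORPH_CLOSE,np.ones((9,9)))),.074,P)
    print("box",c,np.round(s),y)
    out={}
    info=camera_info("wrist");T=info["T_tool_cam"]
    for n,sg in(("l",1),("r",-1)):
        w=np.r_[c+sg*.062*np.array([np.cos(y),np.sin(y)]),.112]
        k=T[:3,:3].T@(P[1].inv().apply(w-P[0])-T[:3,3]); u=int(info["fx"]*k[0]/k[2]+info["cx"]);v=int(info["fy"]*k[1]/k[2]+info["cy"])
        dk=((hsv[...,2]<125)&(hsv[...,1]<110)).astype(np.uint8)*255
        cc=rect(dk,(u-26,v-26,u+26,v+26))
        g=cv2.bitwise_and(im,im); cv2.drawContours(g,[cc],-1,(0,0,255),1); cv2.imwrite(f"pics/m_{n}.png",cv2.resize(g[v-40:v+40,u-40:u+40],None,fx=5,fy=5))
        print(n,(u,v),*fitworld("wrist",cc,.107,P))
    return c,y
E
python3 - <<'E'
from meas import *
d=np.load("w1.npz"); im=cv2.imread("pics/w1.png"); meas(im,(d["p"],R.from_quat(d["q"])),0,0)
cv2.imwrite("pics/ml.png",np.hstack([cv2.imread("pics/m_l.png"),cv2.imread("pics/m_r.png")]))
E
```

```text
box [0.58124744 0.17643161] [111. 190.] 1.7023146230814263
l (320, 131) [0.57224957 0.23821867] (12.600552558898926, 30.720291137695312) 1.7116795957651763
r (320, 256) [0.58825165 0.1190697 ] (12.262845993041992, 40.00676345825195) 1.7056397544723367
```

View pics/ml.png

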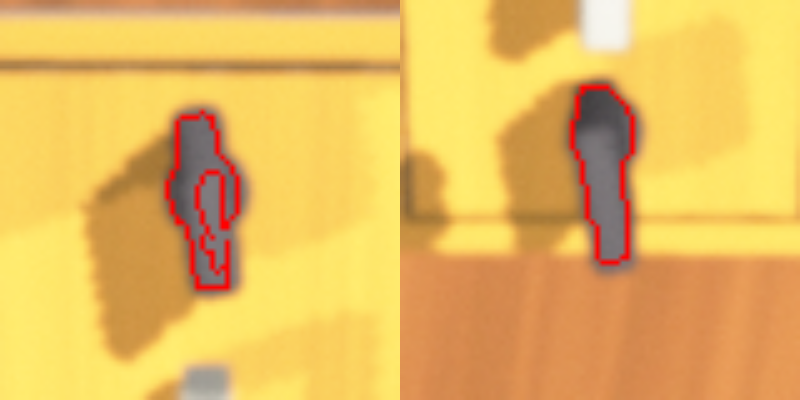

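```bash
cat > turn.py <<'E'
from h import *
import sys
C=np.array([.582,.1768]); Y=1.7023; A=np.array([np.cos(Y),np.sin(Y)])
def turn(sg,a0):
    s=C+sg*.062*A; o=q(Y-np.pi/2+a0)
    arm.move_gripper(.5,40)
    arm.movep([*s,.235],o); arm.pause(.3); print("hover",arm.read_tool_pos(),s)
    arm.line_to([*s,.159],.08); arm.pause(.3); print("down",arm.read_tool_pos(),arm.read_ft_force())
    arm.move_gripper(0,40); print("grip",arm.read_opening(),arm.read_finger_force(),arm.read_ft_force(),arm.read_wrist_torque())
    j=np.array(arm.read_joint_positions()); 
    n=6
    for k in range(1,n+1):
        jj=j.copy(); jj[6]+=(1.57-a0)*k/n; arm.move_j(jj); print(k,np.round(arm.read_wrist_torque(),3),np.round(arm.read_ft_force(),1))
    print(arm.read_opening(),arm.read_finger_force(),arm.read_tool_pos(),arm.read_joint_positions()[6])
    arm.move_gripper(.25,40); arm.pause(.2)
    p=arm.read_tool_pos(); arm.line_to([p[0],p[1],.235],.1); print(arm.read_time())
E
python3 -c "
from turn import *
turn(1,.11)
P=pose(); im=snapshot('wrist'); cv2.imwrite('pics/w2.png',im)"
```

```text
hover [0.57465883 0.23718279 0.23607937] [0.57387025 0.23826468]
down [0.573995   0.23833185 0.15935839] [0.51495145 0.45771544 0.65395859]
grip 0.10775176998315343 43.50094199180603 [-0.59247499 -0.22211558  1.09828024] [-0.02129614  0.07812905 -0.01854577]
1 [-0.016  0.014  0.076] [-0.2 -0.5  1.1]
2 [ 0.006  0.038 -0.005] [0.3 0.2 0.7]
3 [-0.064  0.078  0.032] [ 0.2 -0.8  1.1]
4 [-0.142  0.148  0.029] [-0.8 -1.3  1.1]
5 [-0.094  0.225  0.014] [-0.6 -0.7  1.5]
6 [-0.136  0.315  0.024] [-1.2 -1.9  1.4]
0.10605108732814775 43.66284191608429 [0.57380113 0.23812543 0.15916763] 1.4362139619543228
8.425
```

View pics/w2.png

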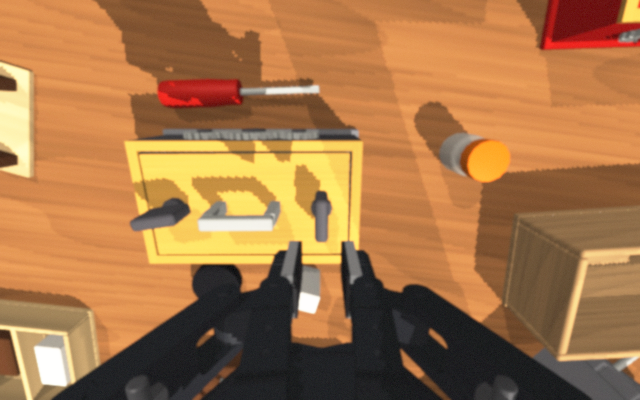

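screw_l's wing now stands across the cover at (321,215), so it is loose. screw_r at (160,215) is still along it. Next, screw_r.

```bash
python3 -c "
from turn import *
turn(-1,.12)
s=C; arm.movep([*s,.26],q(Y-np.pi/2)); arm.move_gripper(.5,60); arm.pause(.3)
P=pose(); im=snapshot('wrist'); cv2.imwrite('pics/w3.png',im); np.savez('w3.npz',p=P[0],q=P[1].as_quat())
"
```

```text
hover [0.59008961 0.11588001 0.23494953] [0.59012975 0.11533532]
down [0.59024341 0.11538922 0.15933919] [-0.4864493  -0.53966047 -0.95416145]
grip 0.11103803806366053 43.185482025146484 [ 0.21429225 -0.84388585  1.30260511] [0.00135472 0.06521861 0.03027976]
1 [0.023 0.052 0.098] [-1.  -0.   0.2]
2 [-0.051  0.204  0.006] [-1.5  0.1  1.9]
3 [-0.072  0.215 -0.042] [-0.8 -0.7  1.3]
4 [-0.093  0.227  0.045] [-1.2 -0.1  1.9]
5 [-0.194  0.333 -0.011] [-1.8  0.   1.5]
6 [-0.201  0.125  0.083] [ 0.6 -0.7 -0.1]
0.10718759925910298 43.254602551460266 [0.59041779 0.11523704 0.1592221 ] 1.9525500415050248
15.2667
```

View pics/w3.png

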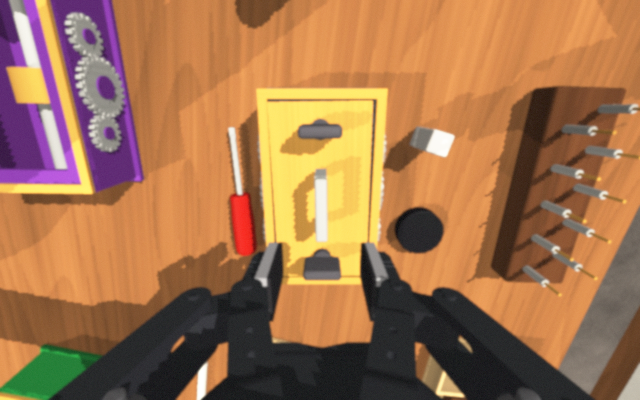

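Both wings now stand across the cover, at (320,131) and (322,266). Next I'll grip the handle at (321,205), lift, and carry it to above the cradle.

```bash
python3 -c "
from turn import *
D=np.array([.5369,-.1545]); YD=1.4003
arm.line_to([*C,.165],.1); arm.pause(.3); print(arm.read_tool_pos())
arm.move_gripper(0,100); arm.pause(.2); print('grip',arm.read_opening(),arm.read_finger_force(),arm.read_ft_force())
p=arm.read_tool_pos(); print(p)
arm.line_to([p[0],p[1],.20],.04); print(arm.read_ft_force(),arm.read_opening())
arm.line_to([p[0],p[1],.27],.1); print(arm.read_ft_force(),arm.read_wrist_torque())
arm.line_to([*D,.27],.12,ori=q(YD-np.pi/2)); arm.pause(.4)
print(arm.read_tool_pos(),arm.read_time())
cv2.imwrite('pics/s4.png',np.vstack([cv2.resize(snapshot('scene')[150:350,170:420],None,fx=2.2,fy=2.2)])); cv2.imwrite('pics/t4.png',snapshot('top'))
"
```

```text
[0.58211309 0.17685001 0.16537889]
grip 0.09451813503532354 97.75438070297241 [-1.38365295 -0.29036924  2.1815739 ]
[0.58198255 0.17679191 0.16528746]
[ 0.73673578  0.20779654 -3.58241825] 0.09331232046948171
[-0.96795359  0.05955203 -4.78758379] [-0.02558109  0.04298861  0.06670977]
[ 0.53692028 -0.15446126  0.27002157] 24.4417
```

View pics/s4.png

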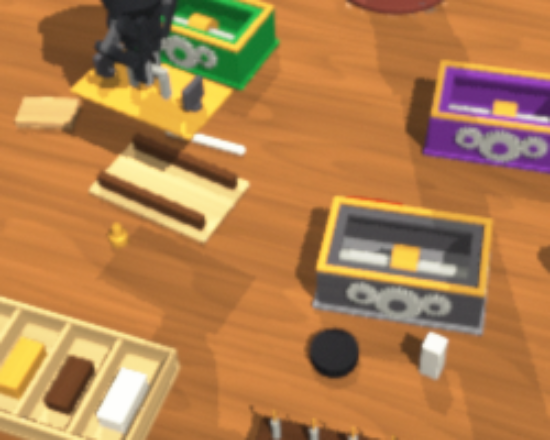

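The cover is held level above the cradle, at about (155,95) in the crop, and the gearbox is open. Now I'll lower it.

```bash
python3 -c "
from turn import *
D=np.array([.5369,-.1545])
arm.line_to([*D,.145],.08); arm.pause(.2)
arm.line_to([*D,.1275],.03); arm.pause(.3); f0=np.array(arm.read_ft_force())[2]; print(f0)
z=.1275
while z>.1205:
    z-=.0007; arm.line_to([*D,z],.01); arm.pause(.1); f=np.array(arm.read_ft_force())[2]
    if f>f0+3: break
print(z,f,arm.read_tool_pos(),arm.read_ft_force())
arm.move_gripper(.2,20); arm.move_gripper(.5); arm.pause(.3); print(arm.read_ft_force())
arm.line_to([*D,.26],.1); arm.pause(.3)
P=pose(); im=snapshot('wrist'); cv2.imwrite('pics/w5.png',im)
hsv=cv2.cvtColor(im,cv2.COLOR_BGR2HSV); br=cv2.inRange(hsv,(18,120,100),(32,255,255))
print(fitworld('wrist',rect(cv2.morphologyEx(br,cv2.MORPH_CLOSE,np.ones((9,9)))),.032,P),arm.read_time())
"
```

```text
-4.646888968488657
0.12259999999999996 4.147681229888468 [ 0.53691422 -0.15452549  0.12325323] [-1.89902909  2.61581271  4.14768123]
[ 0.35527805 -0.19098894  0.32797408]
(array([ 0.53584259, -0.15227228]), (174.11614990234375, 101.55252838134766), np.float64(1.4005397725158584)) 32.7333
```

View pics/w5.png

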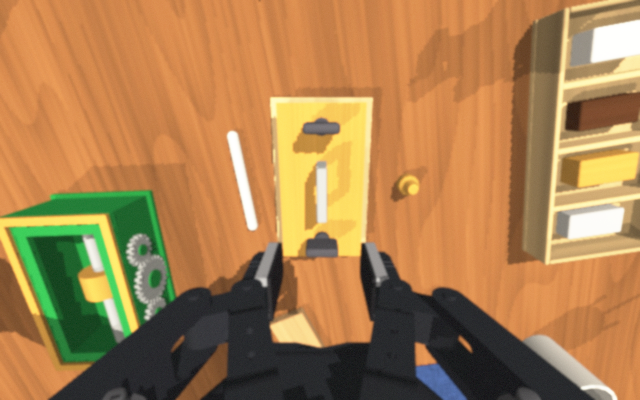

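The cover lies straight on the cradle, with narrow strips of board showing on both sides (at columns 275 and 369). Both wings are across it and the gripper is clear. Contact came at the height expected for the runners.

```bash
python3 -c "
from station import ticket
print(ticket.finish_job())"
```

```text
the job is handed in; nothing more can be done
None
```

I loosened both thumbscrews, lifted the cover off level and laid it centred and straight on the cradle's runners, then released it and handed the job in at about 33 s; the judge's result was not shown.

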